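Set the dry round-bottomed flasks on their cork rings

TASK

The round-bottomed flasks in the white rack are dry and ready to be used: take out the three of them and set each one upright on the cork ring of its own size, the smallest flask on the smallest ring, the middle one on the middle ring and the largest on the largest. They are glass, so put them down without dropping them or tipping them over, and leave the flat-bottomed conical flask in the rack and the bottle and vial on the bench where they are.

Things in the scene. Friction and masses are not known exactly. Their poses are not given: they have to be found in the camera images.
- flask_small: The smallest round-bottomed flask, clear glass: a ball 51 mm in diameter with a straight upright neck 28 mm in diameter (about 25 mm lower down), 100 mm tall in all. Origin at the centre of the ball, z along the neck; the rim of the neck is 74.5 mm above the origin, the underside 25.5 mm below it, and the neck stands free of the ball over its upper 45 mm. Loose, about 40 to 135 g, at the start upright in a hole of the rack.
- flask_medium: The middle-sized round-bottomed flask, clear glass: a ball 64 mm in diameter with a straight upright neck 28 mm in diameter (about 25 mm lower down), 116 mm tall in all. Origin at the centre of the ball, z along the neck; the rim of the neck is 84 mm above the origin, the underside 32 mm below it, and the neck stands free of the ball over its upper 45 mm. Loose, about 40 to 135 g, at the start upright in a hole of the rack.
- flask_large: The largest round-bottomed flask, clear glass: a ball 85 mm in diameter with a straight upright neck 28 mm in diameter (about 25 mm lower down), 143 mm tall in all. Origin at the centre of the ball, z along the neck; the rim of the neck is 100.5 mm above the origin, the underside 42.5 mm below it, and the neck stands free of the ball over its upper 45 mm. Loose, about 40 to 135 g, at the start upright in a hole of the rack.
- ring_small: The smallest cork ring: a loose flat-topped ring lying on the bench, outer diameter 76 mm, hole 30 mm right through, 30 mm high. Origin at the centre of its underside (on the bench), z up. When the smallest flask sits in it the ball's centre is 20.6 mm above the ring's top face (50.6 mm above the bench).
- ring_medium: The middle-sized cork ring: a loose flat-topped ring lying on the bench, outer diameter 95 mm, hole 45 mm right through, 30 mm high. Origin at the centre of its underside (on the bench), z up. When the middle-sized flask sits in it the ball's centre is 22.8 mm above the ring's top face (52.8 mm above the bench).
- ring_large: The largest cork ring: a loose flat-topped ring lying on the bench, outer diameter 118 mm, hole 60 mm right through, 30 mm high. Origin at the centre of its underside (on the bench), z up. When the largest flask sits in it the ball's centre is 30.1 mm above the ring's top face (60.1 mm above the bench).
- rack: White plastic flask rack, fixed: a flat plate 110 mm (its x) by 400 mm (its y), its top face 45 mm above the bench, between two end panels 8 mm thick level with the top face. Four equal holes of 40 mm diameter in one row along its y axis at -142.5, -47.5, 47.5 and 142.5 mm; the three round flasks and the conical flask stand at the holes, in any arrangement. Origin at the centre of its underside (on the bench), z up.
- conical_flask: Conical flask with a flat bottom, clear glass, base 67 mm in diameter, narrowing to a neck 27 mm in diameter (31 mm at the lip), 114 mm tall, standing on the rack over one of the holes. Origin at the centre of its base, z up. It is to stay where it is.
- bottle: Bystander: glass reagent bottle with a blue screw cap, 56 mm in diameter, 107 mm tall, standing on the bench on the robot's left. Origin at the centre of its base.
- vial: Bystander: small glass sample vial with a white cap, 28 mm in diameter, 61 mm tall, standing on the bench on the robot's right. Origin at the centre of its base.
Not all that is in view belongs to the job. What is shaped like the ring_large but orange, pink or yellow is not meant.

How it is judged:
By the outcome, as a careful person would: the job done as asked, in the order asked, and still so for the second after the job is handed in, with the robot touching nothing.
It also fails if it takes over 88 s, if anything falls off the work surface, if the arm or the gripper's body presses on something with over 40 N, if the wrist force passes 120 N, or if a joint passes its speed limit or range.

ROBOT

A 6-joint arm with a two-finger parallel gripper is mounted at the origin on the work surface. World frame = base frame: x ahead of the robot, y to its left, z up, the work surface at z = 0. Lengths are in m, angles in rad, forces in N, time in s.
With the tool pointing down it reaches from about 0.375 to 0.825 m from the base axis. Payload 5.5 kg.
Tool frame: the origin (TCP) lies between the finger pads; the fingertips stand 19 mm ahead of it and the grasp point (between the pads) is the TCP; z points along the fingers, y is the direction in which the jaws open and shut (so a half turn about z gives the same grasp; the last joint's range is limited). The gripper opens to 85 mm and grips with 20 to 120 N. Pads are 22 mm wide; open, the fingers measure 114 mm over their backs; the gripper's body (76 mm by 85 mm) begins 54 mm behind the grasp point. The pads swing forward as they close: fully open they stand 13 mm farther back than shut.
Start: joints at [-1.299, 0.314, -0.047, 1.21, 0, 1.571], TCP at [0.161, -0.578, 0.25] pointing down, gripper open.
Joint ranges: [-2.67, 2.67], [-0.69, 1.73], [-1.03, 1.25], [-2.08, 2.16], [-1.42, 1.45], [-3.14, 3.14]. Speed limits (rad/s): [2.39, 2.39, 3.01, 3.14, 3.14, 3.14].

INTERFACE

Orientations are given as a unit quaternion [w, x, y, z].
In Python, from plant import r gives the robot as it stands. The module is installed in compiled form; this text tells all that it offers.
- The arm moves only by the shell command python3 -m creep 'ROWS'. ROWS is JSON, a list of rows, each an object with "delta_pos": the shift along the tool's x, y, z in m, a list of three; "turn": the turn, a rotation vector about the tool's x, y, z in rad, a list of three; "hand": the closure in counts, from 0 (fully open) to 255 (shut). In form: [{"delta_pos": [dx, dy, dz], "turn": [ax, ay, az], "hand": hand}, ...]. A call has exactly 5 rows; each row is the pose to reach, as a shift and turn from the pose measured when the call began, along the tool's axes at that moment; what a row does not reach only later rows make up. A row lasts 1/12 s, in which the tool goes at most 41.7 mm and 7.16 degrees, less where a joint would pass 70% of its speed; a pose out of reach is approached as far as the arm can. A call with a gripper value outside its range is refused whole. The fingers move at their own pace and stop on an object; the grip force is fixed at half the most. Time passes only in rows, so rows that repeat a pose let the fingers close, or fill a call up. It gives the time, the measured TCP pose, the force and the opening at its end, in the units of the state.
- r.observe(): the state, without advancing time (a new reading comes with each control period).
- r.capture(name): name is "scene" or "top" or "wrist"; returns a dict with "pixels" (384x512x3 uint8, red, green, blue), "z_map" (384x512 float32, m along the optical axis (not along the pixel's ray), 0 where there is no reading), "intrinsics" (3x3 intrinsics, pixels), "dist_coeffs" ([k1, k2, p1, p2, k3] as OpenCV has them; the pictures are not rectified), "position" and "attitude" of the camera in the world. Camera axes: x right, y down, z forward; pixel columns grow to the right and rows downward; lengths in m; the calibration is good to about 2 mm. A picture is of the moment at which its call begins.
- r.finish_job(): hands the job in, once; it reports no verdict.
The state is a dict: "t": time; "joint_positions": joint angles; "dq": joint speeds; "tau": joint torques, N m; "ee_pos": TCP position; "tool_rot": TCP orientation; "wrist_force": force on the tool from outside, world axes, zero at the start; "moment": the same for the moment, N m; "grip_width": opening from 0.0 (shut) to 1.0 (fully open).
Only numpy, scipy, OpenCV 4.12 (cv2) and the standard library are available. Lean on these libraries where they do the work, as an engineer would, in place of code of your own. Each camera call takes 0.05 s, during which the arm holds its last target.

## Working session

There is one attempt and no reset: what is moved stays moved. The work goes in short steps, Python scripts to look and compute and a shell command to move; the robot and the scene stay as the last step left them, time stands still between calls to the robot, and variables do not carry over. Pictures are saved under pics/ and viewed, and the job is handed in when it is done.

```bash
mkdir -p pics
cat > h.py <<'E'
import numpy as np, cv2
from plant import r
from scipy.spatial.transform import Rotation as R
def rot(q): return R.from_quat([q[1],q[2],q[3],q[0]]).as_matrix()
def save(c,n): cv2.imwrite('pics/'+n,cv2.cvtColor(c['pixels'],cv2.COLOR_RGB2BGR))
def ray(c,uv):
    p=cv2.undistortPoints(np.array(uv,float).reshape(-1,1,2),np.array(c['intrinsics']),np.array(c['dist_coeffs'])).reshape(-1,2)
    d=np.c_[p,np.ones(len(p))]@rot(c['attitude']).T
    return np.array(c['position']),d
def onz(c,uv,z):
    o,d=ray(c,uv); return o+d*((z-o[2])/d[:,2])[:,None]
def proj(c,P):
    Rm=rot(c['attitude']); P=(np.array(P,float).reshape(-1,3)-c['position'])
    return cv2.projectPoints(P@Rm,np.zeros(3),np.zeros(3),np.array(c['intrinsics']),np.array(c['dist_coeffs']))[0].reshape(-1,2)
E
python3 - <<'E'
from h import *
import pickle
o=r.observe();print(o)
for n in('scene','top','wrist'):
    c=r.capture(n);save(c,n+'0.png');pickle.dump(c,open(n+'0.pkl','wb'));print(n,c['position'],c['attitude'],c['intrinsics'])
E
```

```text
{'t': 0.0, 'joint_positions': array([-1.29900785e+00,  3.14230153e-01, -4.80655578e-02,  1.21020944e+00,
        8.70320704e-07,  1.57079345e+00]), 'dq': array([-0.00022309,  0.00143538,  0.00015039,  0.00064904,  0.00109272,
       -0.00021491]), 'tau': array([-1.60914751e-03, -5.39590180e+01,  3.39748657e+01,  1.92000641e-02,
       -2.83048286e-05,  2.64679564e-06]), 'ee_pos': array([ 0.16092697, -0.57745103,  0.249438  ]), 'tool_rot': array([-8.46591451e-04,  9.90780023e-01,  1.35477733e-01, -1.15319922e-04]), 'wrist_force': array([ 0.45892806,  0.26824443, -0.7608327 ]), 'moment': array([-0.0221938 ,  0.01294799,  0.00170832]), 'grip_width': 1.0005132880706342}
scene [ 1.27244931 -0.59480026  0.62187853] [-0.44951233  0.79782223  0.35610011 -0.18604049] [[394.10720409   0.         254.82986014]
 [  0.         394.10720409 188.49317828]
 [  0.           0.           1.        ]]
top [ 0.56560781 -0.00174355  1.10187351] [ 0.01278941 -0.69907643  0.71416119 -0.0332021 ] [[366.60849948   0.         252.58946753]
 [  0.         366.60849948 191.04052689]
 [  0.           0.           1.        ]]
wrist [ 0.22572155 -0.55901198  0.37357887] [ 0.10664179  0.78875782 -0.59982771 -0.08182511] [[336.94438089   0.         259.4416968 ]
 [  0.         336.94438089 192.94729022]
 [  0.           0.           1.        ]]
```

View pics/top0.png

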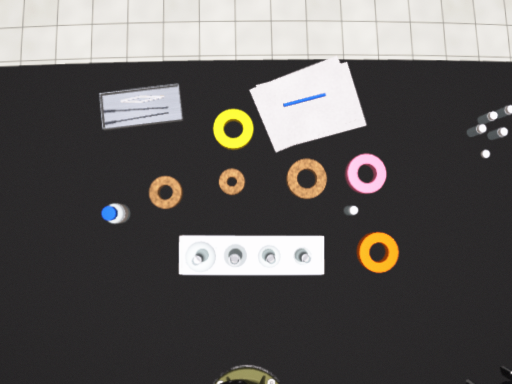

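View pics/scene0.png

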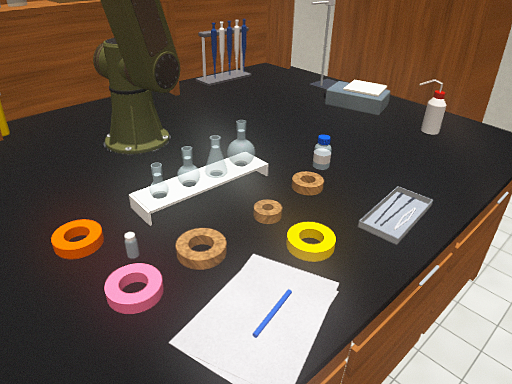

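View pics/wrist0.png

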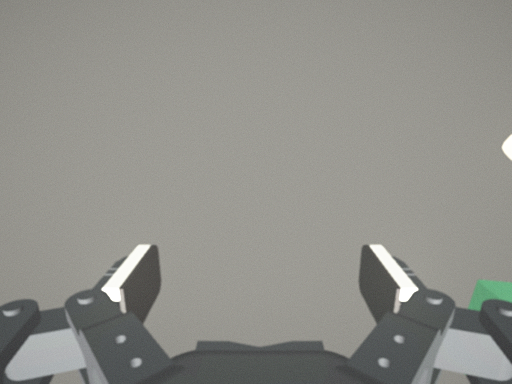

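Run:
```python
from h import *
import pickle
c=pickle.load(open('top0.pkl','rb'));im=c['pixels']
hsv=cv2.cvtColor(im,cv2.COLOR_RGB2HSV)
for p in [(165,181),(231,170),(290,175),(233,112),(378,270)]: print('hsv',p,hsv[p[1],p[0]])
m=cv2.inRange(hsv,(5,60,60),(22,225,230))
m[:150]=0;m[230:]=0
cs,_=cv2.findContours(m,cv2.RETR_EXTERNAL,cv2.CHAIN_APPROX_NONE)
for k in cs:
    if cv2.contourArea(k)<100: continue
    pts=onz(c,k.reshape(-1,2),0.03)[:,:2]
    (x,y),rr=cv2.minEnclosingCircle((pts*1000).astype(np.float32))
    e=cv2.fitEllipse((pts*1000).astype(np.float32))
    # hole
    mm=np.zeros_like(m);cv2.drawContours(mm,[k],-1,255,-1)
    hole=cv2.morphologyEx(((mm>0)&(m==0)).astype(np.uint8),cv2.MORPH_OPEN,np.ones((3,3)))
    hs,_=cv2.findContours(hole,cv2.RETR_EXTERNAL,cv2.CHAIN_APPROX_NONE)
    print('ring',(x,y),2*rr,e)
    for h in hs:
        if len(h)>10: print('  hole',cv2.fitEllipse((onz(c,h.reshape(-1,2),0.03)[:,:2]*1000).astype(np.float32)))
m=((hsv[...,1]<60)&(hsv[...,2]>190)).astype(np.uint8);m[:225]=0;m[290:]=0
cs,_=cv2.findContours(m,cv2.RETR_EXTERNAL,cv2.CHAIN_APPROX_SIMPLE)
k=max(cs,key=cv2.contourArea);print(cv2.minAreaRect(k))
pts=onz(c,k.reshape(-1,2),0.045)
b=cv2.minAreaRect((pts[:,:2]*1000).astype(np.float32));print('rack',b)
cen=np.array(b[0]);a=b[2];print(cv2.boxPoints(b))
z=c['z_map'];print('z rack',z[270,250], z[300,250])
cv2.imwrite('pics/topz.png',cv2.cvtColor(cv2.resize(im[225:290,170:335],None,fx=4.8,fy=4.8,interpolation=cv2.INTER_CUBIC),cv2.COLOR_RGB2BGR))
s=pickle.load(open('scene0.pkl','rb'))
cv2.imwrite('pics/scz.png',cv2.cvtColor(cv2.resize(s['pixels'][110:225,120:280],None,fx=4.8,fy=4.8,interpolation=cv2.INTER_CUBIC),cv2.COLOR_RGB2BGR))
```

```text
hsv (165, 181) [ 15 129 207]
hsv (231, 170) [ 15 126 225]
hsv (290, 175) [ 15 128 215]
hsv (233, 112) [ 30 196 254]
hsv (378, 270) [ 21 219 253]
ring (637.531005859375, 221.8712158203125) 102.62725830078125 ((637.831298828125, 222.1789093017578), (98.26384735107422, 100.4659652709961), 154.8803253173828)
  hole ((637.5469970703125, 221.16578674316406), (31.255292892456055, 35.81651306152344), 67.3004150390625)
ring (665.4512939453125, 27.635251998901367) 82.06690979003906 ((665.1817626953125, 27.826488494873047), (78.25464630126953, 79.55657958984375), 100.03422546386719)
  hole ((665.488525390625, 27.895732879638672), (19.030851364135742, 21.70556640625), 6.4506049156188965)
  hole ((688.051025390625, 19.622371673583984), (10.30225944519043, 14.270040512084961), 170.72940063476562)
ring (669.825439453125, -192.85696411132812) 124.34666442871094 ((669.7861328125, -193.1742401123047), (120.43841552734375, 122.2515869140625), 40.72880172729492)
  hole ((669.5164794921875, -192.07603454589844), (47.498512268066406, 49.71379089355469), 141.6085662841797)
((251.0, 255.0), (38.0, 144.0), 90.0)
rack ((450.15643310546875, -25.4239501953125), (414.3072509765625, 109.01924133300781), 88.6346664428711)
[[ 390.72638 -231.21996]
 [ 499.71466 -233.81758]
 [ 509.5865   180.37206]
 [ 400.5982   182.96968]]
z rack 1.044556 1.0828414
```

View pics/topz.png

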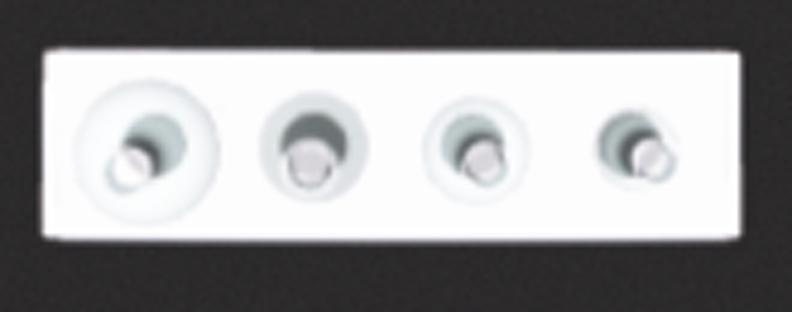

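View pics/scz.png

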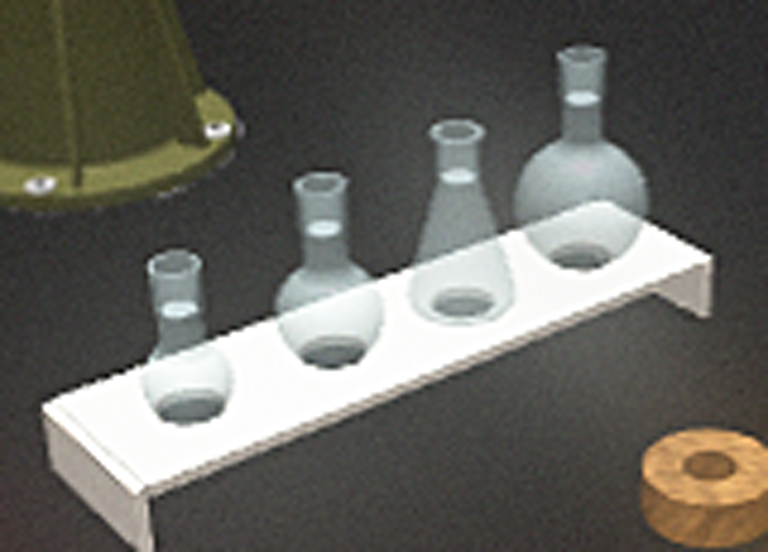

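Run:
```python
from h import *
import pickle
t=pickle.load(open('top0.pkl','rb'));s=pickle.load(open('scene0.pkl','rb'))
# subpixel rack fit: edges
C=np.array([450.2,-25.4]);a=np.deg2rad(1.36)
u=np.array([np.sin(a),np.cos(a)])
S={'small':((175,262),(655,158),-142.5,.1353),'medium':((321,184),(487,161),-47.5,.154),'con':((457,131),(310,163),47.5,.159),'large':((581,54),(130,167),142.5,.183)}
for n,(ps,pt,d,z) in S.items():
    ps=(np.array(ps)+.5)/4.8-.5+[120,110];pt=(np.array(pt)+.5)/4.8-.5+[170,225]
    o1,d1=ray(s,[ps]);o2,d2=ray(t,[pt]);d1=d1[0];d2=d2[0]
    A=np.c_[d1,-d2];k=np.linalg.lstsq(A,o2-o1,rcond=None)[0]
    P1=o1+d1*k[0];P2=o2+d2*k[1]
    print(n,'pred',(C+u*d).round(1),z*1000,'scene@z',(onz(s,[ps],z)[0]*1000).round(1),'top@z',(onz(t,[pt],z)[0]*1000).round(1),'tri',((P1+P2)*500).round(1),'gap',round(np.linalg.norm(P1-P2)*1000,1))
    # ball silhouettes in top zoom? 
# ring check in scene: cork mask top
print('ring centers proj in scene',proj(s,[[.6378,.2218,.03],[.6653,.0278,.03],[.6698,-.193,.03]]).round(1))
```

```text
small pred [ 446.8 -167.9] 135.3 scene@z [ 448.5 -168.2  135.3] top@z [ 450.1 -167.2  135.3] tri [ 449.7 -167.9  135.5] gap 1.7
medium pred [449.1 -72.9] 154.0 scene@z [452.6 -75.  154. ] top@z [453.3 -73.5 154. ] tri [452.7 -74.2 153.7] gap 1.6
con pred [451.3  22.1] 159.0 scene@z [453.7  20.3 159. ] top@z [455.2  21.1 159. ] tri [454.8  20.5 159.3] gap 1.6
large pred [453.6 117.1] 183.0 scene@z [454.7 115.5 183. ] top@z [458.1 113.5 183. ] tri [458.1 113.1 184.7] gap 0.7
ring centers proj in scene [[307.2 178.2]
 [267.2 205.9]
 [200.8 241.5]]
```

Run:
```python
from h import *
import pickle
s=pickle.load(open('scene0.pkl','rb'))
im=cv2.cvtColor(s['pixels'],cv2.COLOR_RGB2BGR)
x0,y0,w,h=165,160,165,115;f=4.8
big=cv2.resize(im[y0:y0+h,x0:x0+w],None,fx=f,fy=f,interpolation=cv2.INTER_CUBIC)
th=np.linspace(0,2*np.pi,60)
for cx,cy,D,d in [(.6377,.2218,.095,.045),(.6653,.0277,.076,.03),(.6698,-.1929,.118,.06)]:
    for q,z in((D,.03),(d,.03),(D,0)):
        p=proj(s,np.c_[cx+q/2*np.cos(th),cy+q/2*np.sin(th),0*th+z])
        p=((p+.5-[x0,y0])*f-.5).round().astype(np.int32)
        cv2.polylines(big,[p.reshape(-1,1,2)],True,(255,255,0),1)
cv2.imwrite('pics/rings.png',big)
o=r.observe();print(o['ee_pos'],rot(o['tool_rot']).round(4))
```

```text
[ 0.16096417 -0.57754552  0.24959931] [[ 9.633e-01  2.685e-01 -4.000e-04]
 [ 2.685e-01 -9.633e-01  1.300e-03]
 [-0.000e+00 -1.400e-03 -1.000e+00]]
```

View pics/rings.png

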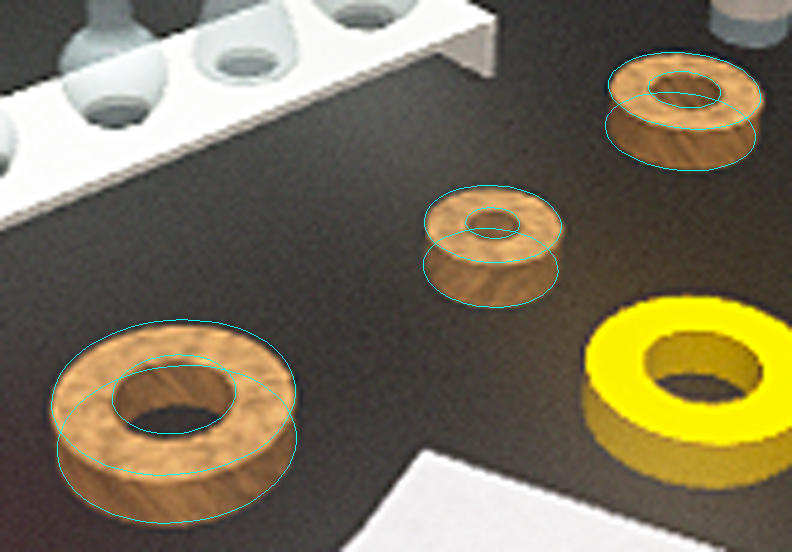

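```bash
cat >> h.py <<'E'
def go(x,y,z):
    o=r.observe();T=rot(o['tool_rot']);Rt=np.array([[0,1,0],[1,0,0],[0,0,-1.]])
    d=T.T@(np.array([x,y,z])-o['ee_pos']);w=R.from_matrix(T.T@Rt).as_rotvec()
    print('t',round(o['t'],2),'pos',o['ee_pos'].round(4),'F',o['wrist_force'].round(1),'w',round(o['grip_width'],3),'j',o['joint_positions'].round(2));print('delta',d.round(4),'turn',w.round(3))
E
python3 -c "from h import *;go(.449,-.168,.25)"
```

```text
t 0.15 pos [ 0.161  -0.5775  0.2496] F [-0.2  0.4 -0. ] w 1.003 j [-1.3   0.31 -0.05  1.21 -0.    1.57]
delta [ 0.3874 -0.3172  0.    ] turn [-1.000e-03 -1.000e-03 -1.299e+00]
```

```bash
python3 -m creep '[{"delta_pos":[0.030,-0.025,0],"turn":[0,0,-0.11],"hand":0},{"delta_pos":[0.060,-0.049,0],"turn":[0,0,-0.22],"hand":0},{"delta_pos":[0.090,-0.074,0],"turn":[0,0,-0.33],"hand":0},{"delta_pos":[0.120,-0.098,0],"turn":[0,0,-0.44],"hand":0},{"delta_pos":[0.150,-0.123,0],"turn":[0,0,-0.55],"hand":0}]'; python3 -c "from h import *;go(.449,-.168,.25)"
```

```text
t: 0.57
ee_pos: [0.2729, -0.4172, 0.2495]
tool_rot: [-0.001, 0.916, 0.402, 0.0]
wrist_force: [0.2, -0.1, 0.5]
grip_width: 1.0
t 0.57 pos [ 0.2729 -0.4172  0.2495] F [ 0.2 -0.1  0.5] w 1.0 j [-0.99  0.12 -0.29  1.16  0.    1.32]
delta [ 3.026e-01 -3.930e-02 -2.000e-04] turn [-0.001 -0.001 -0.744]
```

```bash
python3 -m creep '[{"delta_pos":[0.038,-0.005,0],"turn":[0,0,-0.11],"hand":0},{"delta_pos":[0.076,-0.010,0],"turn":[0,0,-0.22],"hand":0},{"delta_pos":[0.114,-0.015,0],"turn":[0,0,-0.33],"hand":0},{"delta_pos":[0.152,-0.020,0],"turn":[0,0,-0.44],"hand":0},{"delta_pos":[0.190,-0.025,0],"turn":[0,0,-0.55],"hand":0}]'; python3 -c "from h import *;go(.449,-.168,.22)"
```

```text
t: 0.98
ee_pos: [0.3838, -0.2588, 0.2497]
tool_rot: [-0.001, 0.771, 0.637, 0.0]
wrist_force: [-0.7, -1.2, -0.8]
grip_width: 0.996
t 0.98 pos [ 0.3838 -0.2588  0.2497] F [-0.7 -1.2 -0.8] w 0.996 j [-0.59  0.06 -0.36  1.15  0.    1.17]
delta [0.1014 0.047  0.0298] turn [-0.001 -0.002 -0.189]
```

```bash
python3 -m creep '[{"delta_pos":[0.034,0.016,0.010],"turn":[0,0,-0.09],"hand":0},{"delta_pos":[0.068,0.032,0.020],"turn":[0,0,-0.18],"hand":0},{"delta_pos":[0.101,0.047,0.030],"turn":[-0.001,-0.002,-0.189],"hand":0},{"delta_pos":[0.101,0.047,0.030],"turn":[-0.001,-0.002,-0.189],"hand":0},{"delta_pos":[0.101,0.047,0.030],"turn":[-0.001,-0.002,-0.189],"hand":0}]'
python3 - <<'E'
from h import *
go(.449,-.168,.22)
c=r.capture('wrist');save(c,'w1.png')
# predicted rims
for P in [[.449,-.168,.1353],[.4523,-.0745,.154]]: print(proj(c,[P]).round(1))
E
```

```text
t: 1.4
ee_pos: [0.4492, -0.1665, 0.2189]
tool_rot: [-0.0, 0.706, 0.708, -0.0]
wrist_force: [-0.9, 0.2, -0.2]
grip_width: 1.001
t 1.4 pos [ 0.4492 -0.1665  0.2189] F [-0.9  0.2 -0.2] w 1.001 j [-0.35  0.1  -0.38  1.09 -0.    1.21]
delta [-0.0015 -0.0002 -0.0011] turn [-0.001  0.     0.004]
[[259.8 210.7]]
[[266.5  53.2]]
```

View pics/w1.png

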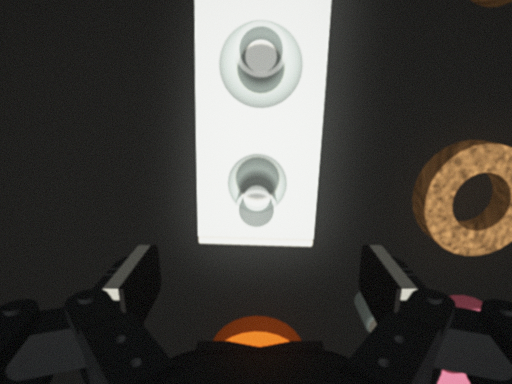

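```bash
python3 -m creep '[{"delta_pos":[-0.001,-0.001,0.025],"turn":[0,0,0],"hand":0},{"delta_pos":[-0.002,-0.001,0.050],"turn":[0,0,0.004],"hand":0},{"delta_pos":[-0.002,-0.001,0.075],"turn":[0,0,0.004],"hand":0},{"delta_pos":[-0.002,-0.001,0.095],"turn":[0,0,0.004],"hand":0},{"delta_pos":[-0.002,-0.001,0.104],"turn":[0,0,0.004],"hand":0}]'
python3 - <<'E'
from h import *
go(.448,-.168,.115)
c=r.capture('wrist');save(c,'w2.png')
c=r.capture('scene');cv2.imwrite('pics/s2.png',cv2.cvtColor(cv2.resize(c['pixels'][90:225,90:280],None,fx=4,fy=4),cv2.COLOR_RGB2BGR))
E
```

```text
t: 1.87
ee_pos: [0.4455, -0.1705, 0.1133]
tool_rot: [-0.001, 0.709, 0.705, -0.001]
wrist_force: [-1.3, -0.0, 0.0]
grip_width: 1.002
t 1.87 pos [ 0.4455 -0.1705  0.1133] F [-1.3 -0.   0. ] w 1.002 j [-0.36  0.19 -0.54  0.84 -0.    1.21]
delta [ 0.0025  0.0025 -0.0017] turn [-0.004 -0.    -0.005]
```

View pics/w2.png

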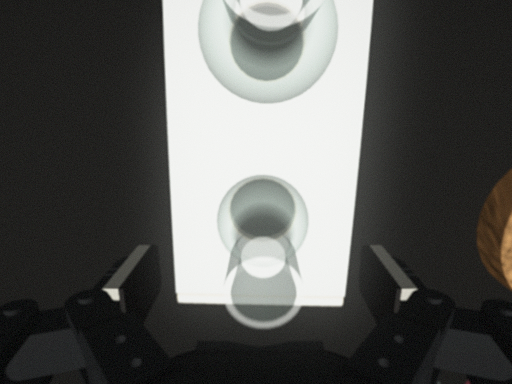

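View pics/s2.png

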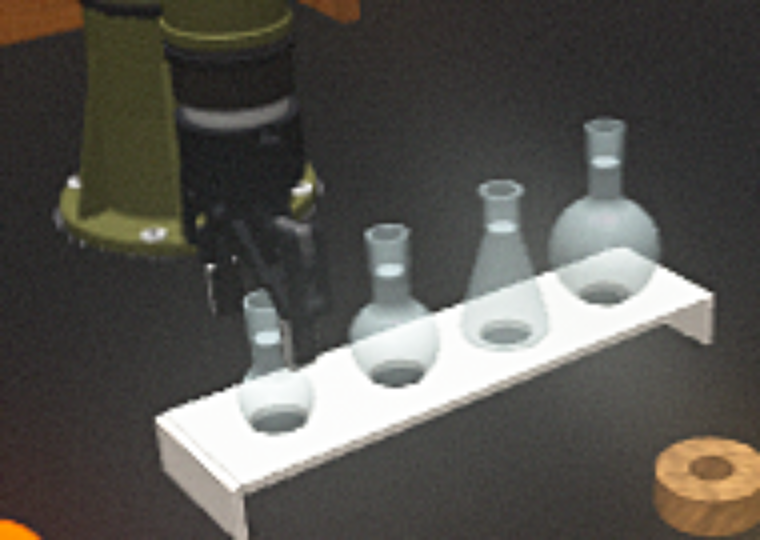

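```bash
python3 -m creep '[{"delta_pos":[0.003,0.003,-0.001],"turn":[-0.004,0,-0.005],"hand":0},{"delta_pos":[0.003,0.003,-0.001],"turn":[-0.004,0,-0.005],"hand":0},{"delta_pos":[0.003,0.003,-0.001],"turn":[-0.004,0,-0.005],"hand":120},{"delta_pos":[0.003,0.003,-0.001],"turn":[-0.004,0,-0.005],"hand":255},{"delta_pos":[0.003,0.003,-0.001],"turn":[-0.004,0,-0.005],"hand":255}]'; python3 -m creep '[{"delta_pos":[0,0,0],"turn":[0,0,0],"hand":255},{"delta_pos":[0,0,0],"turn":[0,0,0],"hand":255},{"delta_pos":[0,0,0],"turn":[0,0,0],"hand":255},{"delta_pos":[0,0,0],"turn":[0,0,0],"hand":255},{"delta_pos":[0,0,0],"turn":[0,0,0],"hand":255}]'
python3 - <<'E'
from h import *
go(.448,-.168,.26)
c=r.capture('wrist');save(c,'w3.png')
E
```

```text
t: 2.38
ee_pos: [0.4497, -0.1675, 0.1161]
tool_rot: [0.001, 0.707, 0.707, 0.001]
wrist_force: [-0.8, -0.5, 0.3]
grip_width: 0.6
t: 2.8
ee_pos: [0.4492, -0.1676, 0.1163]
tool_rot: [0.001, 0.707, 0.707, 0.0]
wrist_force: [-3.3, 0.0, 6.3]
grip_width: 0.309
t 2.8 pos [ 0.4492 -0.1676  0.1163] F [-3.3  0.   6.3] w 0.309 j [-0.36  0.19 -0.53  0.85 -0.    1.21]
delta [-0.0005 -0.0011 -0.1437] turn [0.001 0.001 0.001]
```

View pics/w3.png

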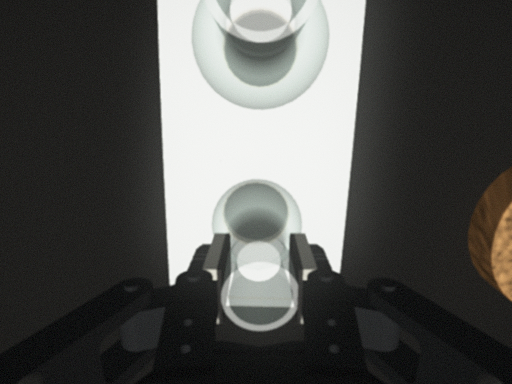

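```bash
python3 -m creep '[{"delta_pos":[0,0,-0.008],"turn":[0,0,0],"hand":255},{"delta_pos":[0,0,-0.020],"turn":[0,0,0],"hand":255},{"delta_pos":[0,0,-0.040],"turn":[0,0,0],"hand":255},{"delta_pos":[0,0,-0.060],"turn":[0,0,0],"hand":255},{"delta_pos":[0,0,-0.080],"turn":[0,0,0],"hand":255}]'
python3 - <<'E'
from h import *
go(.666,.027,.18)
c=r.capture('scene');save(c,'s4.png')
E
```

```text
t: 3.27
ee_pos: [0.4492, -0.1674, 0.1975]
tool_rot: [0.001, 0.707, 0.707, 0.0]
wrist_force: [0.5, 0.6, -0.7]
grip_width: 0.316
t 3.27 pos [ 0.4492 -0.1674  0.1975] F [ 0.5  0.6 -0.7] w 0.316 j [-0.36  0.12 -0.42  1.04  0.    1.21]
delta [0.1942 0.217  0.0177] turn [0.001 0.    0.001]
```

View pics/s4.png

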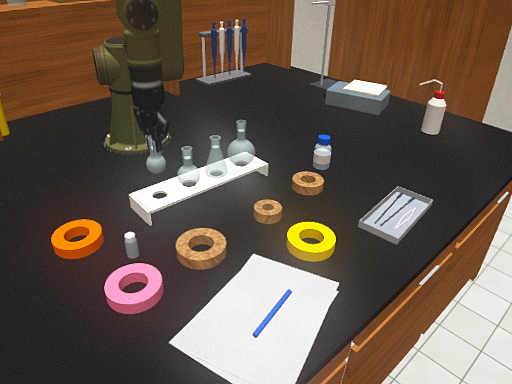

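The small flask hangs upright in the jaws at about (156,158), and its hole in the rack at (159,194) is empty. Next I carry it to the small ring.

```bash
python3 -m creep '[{"delta_pos":[0.010,0.011,0],"turn":[0,0,0],"hand":255},{"delta_pos":[0.030,0.033,0],"turn":[0,0,0],"hand":255},{"delta_pos":[0.055,0.061,0],"turn":[0,0,0],"hand":255},{"delta_pos":[0.080,0.089,0],"turn":[0,0,0],"hand":255},{"delta_pos":[0.105,0.117,0],"turn":[0,0,0],"hand":255}]';  python3 -c "from h import *;go(.666,.027,.16)"
```

```text
t: 3.73
ee_pos: [0.5696, -0.0619, 0.2025]
tool_rot: [0.003, 0.707, 0.707, 0.002]
wrist_force: [0.4, -0.2, 0.2]
grip_width: 0.311
t 3.73 pos [ 0.5696 -0.0619  0.2025] F [ 0.4 -0.2  0.2] w 0.311 j [-0.11  0.28 -0.2   1.08 -0.    1.46]
delta [0.089  0.0962 0.0431] turn [0.008 0.002 0.   ]
```

```bash
python3 -m creep '[{"delta_pos":[0.030,0.032,0.010],"turn":[0.004,0.001,0],"hand":255},{"delta_pos":[0.055,0.060,0.020],"turn":[0.008,0.002,0],"hand":255},{"delta_pos":[0.075,0.082,0.033],"turn":[0.008,0.002,0],"hand":255},{"delta_pos":[0.088,0.095,0.043],"turn":[0.008,0.002,0],"hand":255},{"delta_pos":[0.089,0.096,0.043],"turn":[0.008,0.002,0],"hand":255}]';  python3 -m creep '[{"delta_pos":[0,0,0],"turn":[0,0,0],"hand":255},{"delta_pos":[0,0,0],"turn":[0,0,0],"hand":255},{"delta_pos":[0,0,0],"turn":[0,0,0],"hand":255},{"delta_pos":[0,0,0],"turn":[0,0,0],"hand":255},{"delta_pos":[0,0,0],"turn":[0,0,0],"hand":255}]'
python3 - <<'E'
from h import *
go(.666,.027,.130)
c=r.capture('wrist');save(c,'w5.png')
c=r.capture('scene');cv2.imwrite('pics/s5.png',cv2.cvtColor(cv2.resize(c['pixels'][110:260,190:350],None,fx=4,fy=4),cv2.COLOR_RGB2BGR))
c=r.capture('top');cv2.imwrite('pics/t5.png',cv2.cvtColor(cv2.resize(c['pixels'][150:250,180:300],None,fx=5,fy=5),cv2.COLOR_RGB2BGR))
E
```

```text
t: 4.15
ee_pos: [0.6671, 0.0302, 0.1571]
tool_rot: [-0.001, 0.706, 0.708, -0.0]
wrist_force: [-0.5, -0.2, -0.9]
grip_width: 0.312
t: 4.57
ee_pos: [0.667, 0.0294, 0.1581]
tool_rot: [-0.001, 0.706, 0.708, -0.0]
wrist_force: [-0.1, 0.3, 1.3]
grip_width: 0.313
t 4.57 pos [0.667  0.0294 0.1581] F [-0.1  0.3  1.3] w 0.313 j [ 0.04  0.49 -0.01  1.08  0.    1.61]
delta [-0.0024 -0.001   0.0281] turn [-0.001 -0.001  0.003]
```

View pics/w5.png

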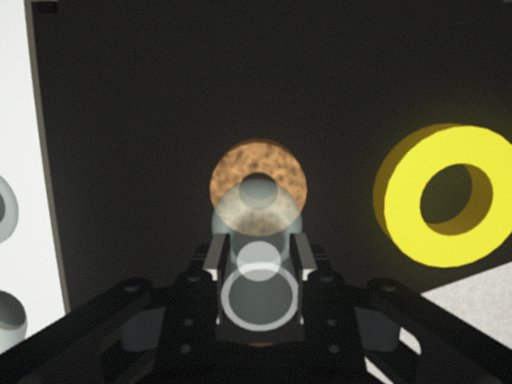

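View pics/s5.png

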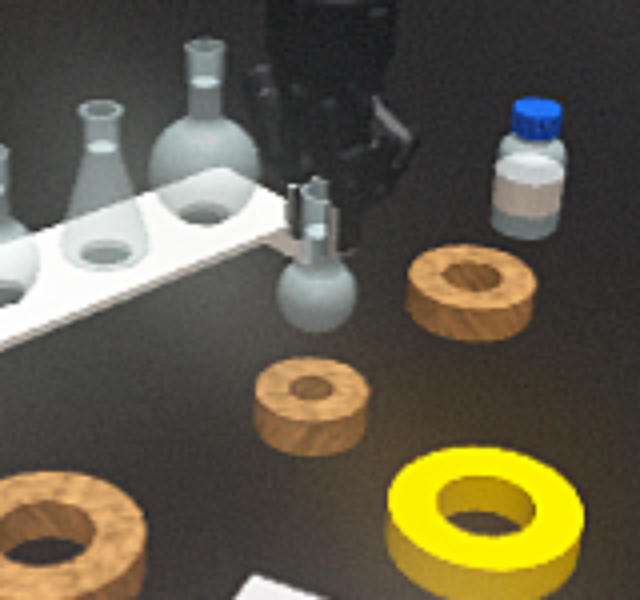

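Run:
```python
from h import *
c=r.capture('wrist')
o=r.observe()['ee_pos']
im=cv2.cvtColor(c['pixels'],cv2.COLOR_RGB2BGR)
th=np.linspace(0,2*np.pi,80)
big=cv2.resize(im[120:350,150:370],None,fx=2.6,fy=2.6)
def dr(P,col):
    p=((proj(c,P)+.5-[150,120])*2.6).astype(np.int32);cv2.polylines(big,[p.reshape(-1,1,2)],True,col,1)
for d in(.076,.03): dr(np.c_[.666+d/2*np.cos(th),.027+d/2*np.sin(th),0*th+.03],(255,255,0))
b=o-[0,0,.0555]
# ball silhouette
C=np.array(c['position']);v=C-b;D=np.linalg.norm(v);n=v/D;rr=.0255;h=rr*rr/D;q=rr*np.sqrt(1-(rr/D)**2)
e1=np.cross(n,[0,0,1]);e1/=np.linalg.norm(e1);e2=np.cross(n,e1)
dr(b+n*h+q*(np.cos(th)[:,None]*e1+np.sin(th)[:,None]*e2),(0,255,0))
dr(np.c_[b[0]+.014*np.cos(th),b[1]+.014*np.sin(th),0*th+b[2]+.0745],(0,0,255))
cv2.imwrite('pics/w6.png',big)
```

```text
(no output)
```

View pics/w6.png

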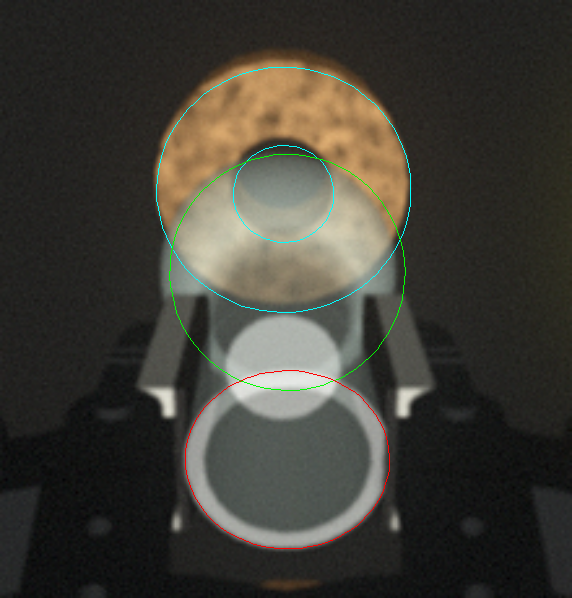

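View pics/t5.png

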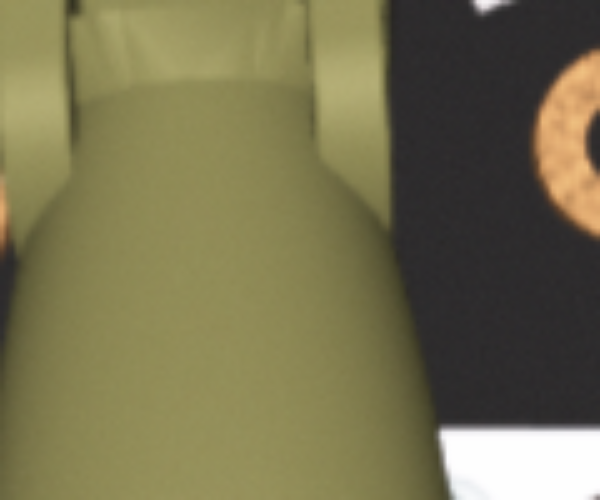

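```bash
python3 -m creep '[{"delta_pos":[-0.001,0,0.010],"turn":[0,0,0.003],"hand":255},{"delta_pos":[-0.001,0,0.022],"turn":[0,0,0.003],"hand":255},{"delta_pos":[-0.001,0,0.034],"turn":[0,0,0.003],"hand":255},{"delta_pos":[-0.001,0,0.042],"turn":[0,0,0.003],"hand":255},{"delta_pos":[-0.001,0,0.047],"turn":[0,0,0.003],"hand":255}]';  python3 -m creep '[{"delta_pos":[0,0,0],"turn":[0,0,0],"hand":255},{"delta_pos":[0,0,0.001],"turn":[0,0,0],"hand":255},{"delta_pos":[0,0,0.001],"turn":[0,0,0],"hand":255},{"delta_pos":[0,0,0.002],"turn":[0,0,0],"hand":255},{"delta_pos":[0,0,0.002],"turn":[0,0,0],"hand":255}]'
python3 - <<'E'
from h import *
go(.667,.0285,.106)
c=r.capture('scene');cv2.imwrite('pics/s7.png',cv2.cvtColor(cv2.resize(c['pixels'][110:260,190:350],None,fx=4,fy=4),cv2.COLOR_RGB2BGR))
E
```

```text
t: 5.18
ee_pos: [0.6656, 0.0289, 0.1079]
tool_rot: [-0.002, 0.707, 0.707, -0.001]
wrist_force: [0.5, 0.2, -0.7]
grip_width: 0.314
t: 5.6
ee_pos: [0.666, 0.0289, 0.1065]
tool_rot: [-0.002, 0.707, 0.707, -0.001]
wrist_force: [-0.8, 0.2, 2.9]
grip_width: 0.311
t 5.6 pos [0.666  0.0289 0.1065] F [-0.8  0.2  2.9] w 0.311 j [ 0.04  0.52 -0.07  0.98  0.    1.61]
delta [-0.0004  0.001   0.0005] turn [-0.004 -0.001  0.   ]
```

View pics/s7.png

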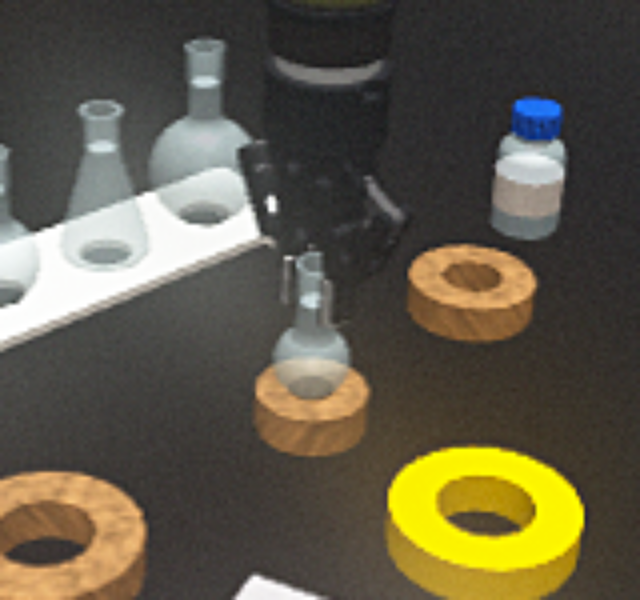

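Flask sits in ring (ball over hole at about (312,375) in the zoom); z and force agree. Release gradually.

```bash
python3 -m creep '[{"delta_pos":[0,0,0.0005],"turn":[0,0,0],"hand":255},{"delta_pos":[0,0,0.0005],"turn":[0,0,0],"hand":165},{"delta_pos":[0,0,0.0005],"turn":[0,0,0],"hand":150},{"delta_pos":[0,0,0],"turn":[0,0,0],"hand":120},{"delta_pos":[0,0,0],"turn":[0,0,0],"hand":60}]';python3 -m creep '[{"delta_pos":[0,0,0],"turn":[0,0,0],"hand":0},{"delta_pos":[0,0,0],"turn":[0,0,0],"hand":0},{"delta_pos":[0,0,0],"turn":[0,0,0],"hand":0},{"delta_pos":[0,0,0],"turn":[0,0,0],"hand":0},{"delta_pos":[0,0,0],"turn":[0,0,0],"hand":0}]'
python3 - <<'E'
from h import *
go(.45,-.0743,.22)
c=r.capture('wrist');save(c,'w8.png')
E
```

```text
t: 6.07
ee_pos: [0.6658, 0.0289, 0.1064]
tool_rot: [-0.002, 0.707, 0.707, -0.001]
wrist_force: [-0.6, -0.2, -0.1]
grip_width: 0.653
t: 6.48
ee_pos: [0.6658, 0.0289, 0.1064]
tool_rot: [-0.002, 0.707, 0.707, -0.001]
wrist_force: [0.6, 0.2, -0.6]
grip_width: 1.002
t 6.48 pos [0.6658 0.0289 0.1064] F [ 0.6  0.2 -0.6] w 1.002 j [ 0.04  0.52 -0.07  0.98  0.    1.61]
delta [-0.103  -0.2164 -0.1127] turn [-0.005 -0.001  0.   ]
```

View pics/w8.png

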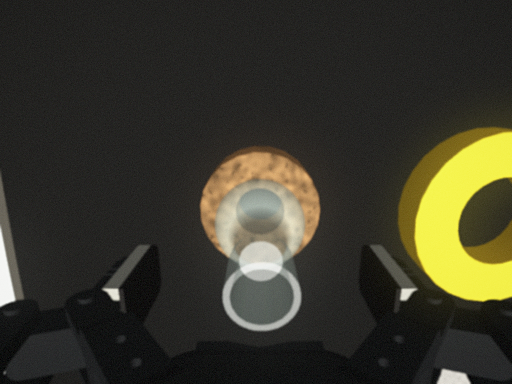

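The small flask stands upright on its ring, with the rim circle at (261,296) centred between the open jaws. Next is the medium flask.

```bash
python3 -m creep '[{"delta_pos":[0,0,-0.015],"turn":[0,0,0],"hand":0},{"delta_pos":[0,0,-0.045],"turn":[0,0,0],"hand":0},{"delta_pos":[0,0,-0.080],"turn":[0,0,0],"hand":0},{"delta_pos":[0,0,-0.110],"turn":[0,0,0],"hand":0},{"delta_pos":[-0.010,-0.030,-0.135],"turn":[-0.005,0,0],"hand":0}]';python3 -c "from h import *;go(.45,-.0743,.23)"
```

```text
t: 6.95
ee_pos: [0.6406, 0.02, 0.243]
tool_rot: [0.001, 0.707, 0.708, 0.002]
wrist_force: [-0.2, -0.2, 0.1]
grip_width: 0.998
t 6.95 pos [0.6406 0.02   0.243 ] F [-0.2 -0.2  0.1] w 0.998 j [0.03 0.39 0.04 1.22 0.   1.6 ]
delta [-0.094  -0.1908  0.0119] turn [ 0.005 -0.002  0.002]
```

```bash
python3 -m creep '[{"delta_pos":[-0.015,-0.030,0],"turn":[0,0,0],"hand":0},{"delta_pos":[-0.033,-0.066,0],"turn":[0.005,-0.002,0.002],"hand":0},{"delta_pos":[-0.051,-0.102,0.004],"turn":[0.005,-0.002,0.002],"hand":0},{"delta_pos":[-0.069,-0.138,0.008],"turn":[0.005,-0.002,0.002],"hand":0},{"delta_pos":[-0.084,-0.170,0.012],"turn":[0.005,-0.002,0.002],"hand":0}]';python3 -c "from h import *;go(.45,-.0743,.22)"
```

```text
t: 7.37
ee_pos: [0.4686, -0.0651, 0.2299]
tool_rot: [0.0, 0.707, 0.707, -0.0]
wrist_force: [-0.2, 0.1, 0.5]
grip_width: 0.998
t 7.37 pos [ 0.4686 -0.0651  0.2299] F [-0.2  0.1  0.5] w 0.998 j [-0.14  0.09 -0.38  1.11 -0.    1.43]
delta [-0.0092 -0.0186  0.0099] turn [-0.     0.001 -0.   ]
```

```bash
python3 -m creep '[{"delta_pos":[-0.006,-0.012,0.005],"turn":[0,0,0],"hand":0},{"delta_pos":[-0.009,-0.018,0.010],"turn":[0,0,0],"hand":0},{"delta_pos":[-0.009,-0.018,0.012],"turn":[0,0,0],"hand":0},{"delta_pos":[-0.009,-0.018,0.012],"turn":[0,0,0],"hand":0},{"delta_pos":[-0.009,-0.018,0.012],"turn":[0,0,0],"hand":0}]';python3 - <<'E'
from h import *
go(.45,-.0743,.22)
c=r.capture('wrist')
im=cv2.cvtColor(c['pixels'],cv2.COLOR_RGB2BGR)
th=np.linspace(0,2*np.pi,60)
for cx,cy in((.452,-.0743),):
  p=proj(c,np.c_[cx+.014*np.cos(th),cy+.014*np.sin(th),0*th+.154]).astype(np.int32);cv2.polylines(im,[p.reshape(-1,1,2)],True,(255,255,0),1)
cv2.imwrite('pics/w9.png',im)
E
```

```text
t: 7.78
ee_pos: [0.4519, -0.0737, 0.2181]
tool_rot: [0.0, 0.707, 0.707, 0.0]
wrist_force: [0.6, -0.2, 0.9]
grip_width: 1.002
t 7.78 pos [ 0.4519 -0.0737  0.2181] F [ 0.6 -0.2  0.9] w 1.002 j [-0.16  0.06 -0.43  1.08 -0.    1.41]
delta [-0.0006 -0.0019 -0.0019] turn [0.001 0.    0.   ]
```

View pics/w9.png

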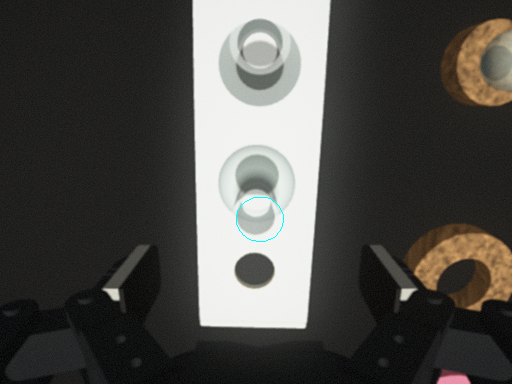

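```bash
python3 -m creep '[{"delta_pos":[0,-0.001,0.020],"turn":[0,0,0],"hand":0},{"delta_pos":[0,-0.001,0.045],"turn":[0,0,0],"hand":0},{"delta_pos":[0,-0.001,0.068],"turn":[0,0,0],"hand":0},{"delta_pos":[0,-0.001,0.080],"turn":[0,0,0],"hand":0},{"delta_pos":[0,-0.001,0.083],"turn":[0,0,0],"hand":0}]';python3 - <<'E'
from h import *
go(.4505,-.0743,.135)
c=r.capture('wrist');save(c,'w10.png')
E
```

```text
t: 8.25
ee_pos: [0.4503, -0.073, 0.1328]
tool_rot: [-0.001, 0.707, 0.708, -0.001]
wrist_force: [-0.8, -0.6, -0.5]
grip_width: 1.0
t 8.25 pos [ 0.4503 -0.073   0.1328] F [-0.8 -0.6 -0.5] w 1.0 j [-0.16  0.13 -0.56  0.88 -0.    1.41]
delta [-0.0013  0.0002 -0.0022] turn [-0.003 -0.     0.002]
```

View pics/w10.png

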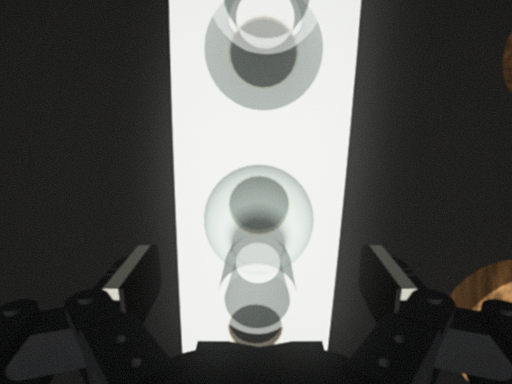

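```bash
python3 -m creep '[{"delta_pos":[-0.001,0,-0.001],"turn":[-0.003,0,0.002],"hand":0},{"delta_pos":[-0.001,0,-0.001],"turn":[-0.003,0,0.002],"hand":80},{"delta_pos":[-0.001,0,-0.001],"turn":[-0.003,0,0.002],"hand":160},{"delta_pos":[-0.001,0,-0.001],"turn":[-0.003,0,0.002],"hand":255},{"delta_pos":[-0.001,0,-0.001],"turn":[-0.003,0,0.002],"hand":255}]'; python3 -m creep '[{"delta_pos":[0,0,0],"turn":[0,0,0],"hand":255},{"delta_pos":[0,0,0],"turn":[0,0,0],"hand":255},{"delta_pos":[0,0,0],"turn":[0,0,0],"hand":255},{"delta_pos":[0,0,0],"turn":[0,0,0],"hand":255},{"delta_pos":[0,0,0],"turn":[0,0,0],"hand":255}]'
python3 - <<'E'
from h import *
go(.45,-.0743,.26)
E
```

```text
t: 8.72
ee_pos: [0.4513, -0.0742, 0.1353]
tool_rot: [0.001, 0.707, 0.707, 0.001]
wrist_force: [-0.2, 0.6, 0.3]
grip_width: 0.452
t: 9.13
ee_pos: [0.4512, -0.0743, 0.1355]
tool_rot: [0.001, 0.707, 0.707, 0.001]
wrist_force: [-2.5, -0.2, 4.7]
grip_width: 0.311
t 9.13 pos [ 0.4512 -0.0743  0.1355] F [-2.5 -0.2  4.7] w 0.311 j [-0.16  0.13 -0.56  0.88  0.    1.41]
delta [-1.000e-04 -9.000e-04 -1.245e-01] turn [ 0.002  0.    -0.001]
```

```bash
python3 -m creep '[{"delta_pos":[0,0,-0.008],"turn":[0,0,0],"hand":255},{"delta_pos":[0,0,-0.022],"turn":[0,0,0],"hand":255},{"delta_pos":[0,0,-0.045],"turn":[0,0,0],"hand":255},{"delta_pos":[0,0,-0.070],"turn":[0,0,0],"hand":255},{"delta_pos":[0,0,-0.100],"turn":[0,0,0],"hand":255}]'
python3 - <<'E'
from h import *
go(.56,.01,.24)
c=r.capture('scene');save(c,'s11.png')
E
```

```text
t: 9.55
ee_pos: [0.4503, -0.0741, 0.236]
tool_rot: [0.0, 0.707, 0.707, 0.0]
wrist_force: [0.6, 0.3, -0.4]
grip_width: 0.316
t 9.55 pos [ 0.4503 -0.0741  0.236 ] F [ 0.6  0.3 -0.4] w 0.316 j [-0.16  0.05 -0.4   1.12  0.    1.41]
delta [ 0.0841  0.1097 -0.0039] turn [ 0.001 -0.    -0.001]
```

View pics/s11.png

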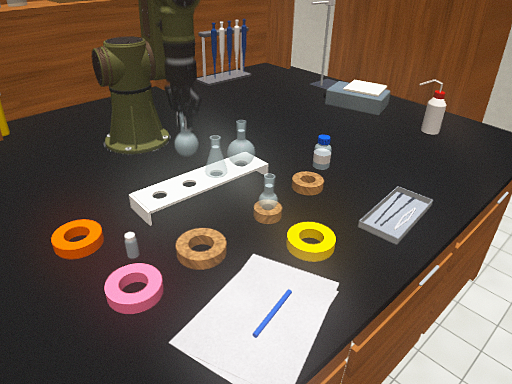

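The medium flask is lifted, ball at about (187,143). The small flask stands on its ring at (268,190).

```bash
python3 -m creep '[{"delta_pos":[0.010,0.018,-0.004],"turn":[0,0,0],"hand":255},{"delta_pos":[0.024,0.042,-0.006],"turn":[0,0,0],"hand":255},{"delta_pos":[0.045,0.068,-0.006],"turn":[0,0,0],"hand":255},{"delta_pos":[0.067,0.094,-0.006],"turn":[0,0,0],"hand":255},{"delta_pos":[0.092,0.118,-0.006],"turn":[0,0,0],"hand":255}]'; python3 -c "from h import *;go(.638,.2215,.2)"
```

```text
t: 10.02
ee_pos: [0.5731, 0.0179, 0.2498]
tool_rot: [0.004, 0.708, 0.706, 0.003]
wrist_force: [1.3, -0.8, -0.2]
grip_width: 0.315
t 10.02 pos [0.5731 0.0179 0.2498] F [ 1.3 -0.8 -0.2] w 0.315 j [ 0.03  0.25 -0.13  1.18 -0.    1.6 ]
delta [0.2038 0.064  0.0502] turn [ 0.011  0.001 -0.002]
```

```bash
python3 -m creep '[{"delta_pos":[0.030,0.010,0],"turn":[0.005,0,0],"hand":255},{"delta_pos":[0.062,0.020,0],"turn":[0.010,0,0],"hand":255},{"delta_pos":[0.095,0.030,0.010],"turn":[0.011,0.001,-0.002],"hand":255},{"delta_pos":[0.125,0.039,0.020],"turn":[0.011,0.001,-0.002],"hand":255},{"delta_pos":[0.155,0.048,0.030],"turn":[0.011,0.001,-0.002],"hand":255}]'; python3 -c "from h import *;go(.639,.223,.168)"
```

```text
t: 10.43
ee_pos: [0.6225, 0.1747, 0.2199]
tool_rot: [0.0, 0.707, 0.707, 0.0]
wrist_force: [0.5, -0.1, -0.3]
grip_width: 0.314
t 10.43 pos [0.6225 0.1747 0.2199] F [ 0.5 -0.1 -0.3] w 0.314 j [ 0.27  0.41  0.03  1.18 -0.    1.84]
delta [0.0483 0.0165 0.0519] turn [0.001 0.    0.001]
```

```bash
python3 -m creep '[{"delta_pos":[0.025,0.008,0.010],"turn":[0,0,0],"hand":255},{"delta_pos":[0.042,0.014,0.025],"turn":[0,0,0],"hand":255},{"delta_pos":[0.048,0.0165,0.040],"turn":[0,0,0],"hand":255},{"delta_pos":[0.048,0.0165,0.050],"turn":[0,0,0],"hand":255},{"delta_pos":[0.048,0.0165,0.052],"turn":[0,0,0],"hand":255}]'; python3 -m creep '[{"delta_pos":[0,0,0],"turn":[0,0,0],"hand":255},{"delta_pos":[0,0,0],"turn":[0,0,0],"hand":255},{"delta_pos":[0,0,0],"turn":[0,0,0],"hand":255},{"delta_pos":[0,0,0],"turn":[0,0,0],"hand":255},{"delta_pos":[0,0,0],"turn":[0,0,0],"hand":255}]'
cat >> h.py <<'E'
def overlay(name,ring,D,d,dz,rr,rim):
    c=r.capture('wrist');o=r.observe()['ee_pos']
    im=cv2.cvtColor(c['pixels'],cv2.COLOR_RGB2BGR)
    th=np.linspace(0,2*np.pi,80)
    big=cv2.resize(im[80:350,120:400],None,fx=2.1,fy=2.1)
    def dr(P,col):
        p=((proj(c,P)+.5-[120,80])*2.1).astype(np.int32);cv2.polylines(big,[p.reshape(-1,1,2)],True,col,1)
    for q in(D,d): dr(np.c_[ring[0]+q/2*np.cos(th),ring[1]+q/2*np.sin(th),0*th+.03],(255,255,0))
    b=o-[0,0,dz]
    C=np.array(c['position']);v=C-b;L=np.linalg.norm(v);n=v/L;h=rr*rr/L;q=rr*np.sqrt(1-(rr/L)**2)
    e1=np.cross(n,[0,0,1]);e1/=np.linalg.norm(e1);e2=np.cross(n,e1)
    dr(b+n*h+q*(np.cos(th)[:,None]*e1+np.sin(th)[:,None]*e2),(0,255,0))
    dr(np.c_[b[0]+.014*np.cos(th),b[1]+.014*np.sin(th),0*th+b[2]+rim],(0,0,255))
    cv2.imwrite('pics/'+name,big)
E
python3 - <<'E'
from h import *
go(.639,.223,.12)
overlay('w12.png',(.638,.2215),.095,.045,.0655,.032,.084)
E
```

```text
t: 10.85
ee_pos: [0.6377, 0.2225, 0.1653]
tool_rot: [-0.0, 0.707, 0.708, -0.002]
wrist_force: [-1.0, 0.0, -0.4]
grip_width: 0.313
t: 11.27
ee_pos: [0.6382, 0.2221, 0.1664]
tool_rot: [-0.0, 0.707, 0.707, -0.001]
wrist_force: [0.6, 0.1, -0.6]
grip_width: 0.315
t 11.27 pos [0.6382 0.2221 0.1664] F [ 0.6  0.1 -0.6] w 0.315 j [ 0.34  0.5   0.03  1.11 -0.    1.91]
delta [0.0009 0.0009 0.0464] turn [-0.001  0.001  0.001]
```

View pics/w12.png

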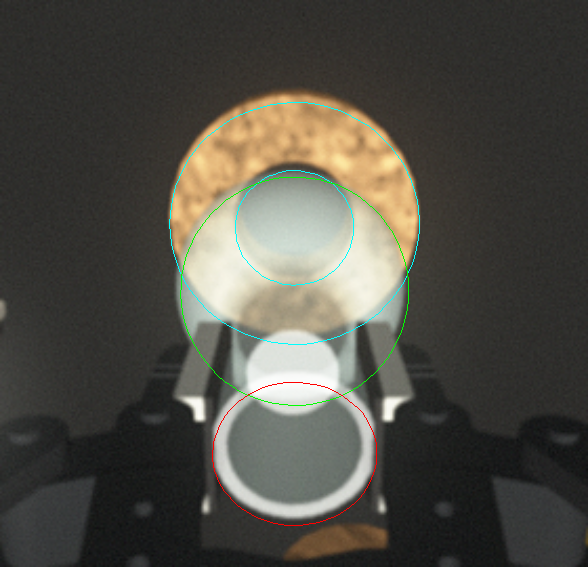

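```bash
python3 -m creep '[{"delta_pos":[0.001,0.0005,0.008],"turn":[0,0,0],"hand":255},{"delta_pos":[0.001,0.0005,0.020],"turn":[0,0,0],"hand":255},{"delta_pos":[0.001,0.0005,0.032],"turn":[0,0,0],"hand":255},{"delta_pos":[0.001,0.0005,0.041],"turn":[0,0,0],"hand":255},{"delta_pos":[0.001,0.0005,0.045],"turn":[0,0,0],"hand":255}]';  python3 -m creep '[{"delta_pos":[0,0,0],"turn":[0,0,0],"hand":255},{"delta_pos":[0,0,0.001],"turn":[0,0,0],"hand":255},{"delta_pos":[0,0,0.001],"turn":[0,0,0],"hand":255},{"delta_pos":[0,0,0.0015],"turn":[0,0,0],"hand":255},{"delta_pos":[0,0,0.002],"turn":[0,0,0],"hand":255}]'
python3 - <<'E'
from h import *
go(.639,.223,.1183)
c=r.capture('scene');cv2.imwrite('pics/s13.png',cv2.cvtColor(cv2.resize(c['pixels'][90:240,210:370],None,fx=4,fy=4),cv2.COLOR_RGB2BGR))
E
```

```text
t: 11.73
ee_pos: [0.6373, 0.2228, 0.1186]
tool_rot: [-0.001, 0.707, 0.707, -0.002]
wrist_force: [0.6, -1.5, 7.3]
grip_width: 0.314
t: 12.15
ee_pos: [0.6382, 0.2229, 0.1178]
tool_rot: [-0.0, 0.707, 0.707, -0.001]
wrist_force: [0.9, -0.2, 8.7]
grip_width: 0.311
t 12.15 pos [0.6382 0.2229 0.1178] F [ 0.9 -0.2  8.7] w 0.311 j [ 0.34  0.53 -0.03  1.01 -0.    1.91]
delta [ 0.0001  0.0008 -0.0005] turn [-0.002  0.002  0.001]
```

View pics/s13.png

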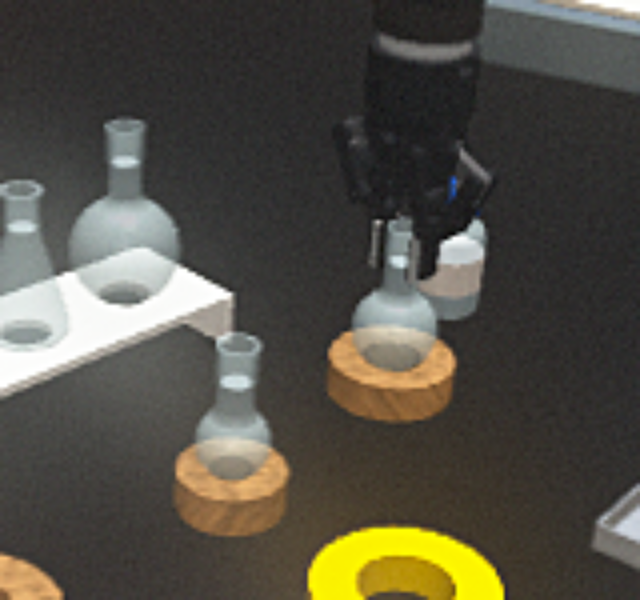

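The medium flask is seated in its ring with 8.7 N contact. Release.

```bash
python3 -m creep '[{"delta_pos":[0,0,-0.0005],"turn":[0,0,0],"hand":255},{"delta_pos":[0,0,-0.0005],"turn":[0,0,0],"hand":165},{"delta_pos":[0,0,-0.0005],"turn":[0,0,0],"hand":150},{"delta_pos":[0,0,-0.0005],"turn":[0,0,0],"hand":120},{"delta_pos":[0,0,-0.0005],"turn":[0,0,0],"hand":60}]';python3 -m creep '[{"delta_pos":[0,0,0],"turn":[0,0,0],"hand":0},{"delta_pos":[0,0,0],"turn":[0,0,0],"hand":0},{"delta_pos":[0,0,0],"turn":[0,0,0],"hand":0},{"delta_pos":[0,0,0],"turn":[0,0,0],"hand":0},{"delta_pos":[0,0,0],"turn":[0,0,0],"hand":0}]'
python3 - <<'E'
from h import *
go(.455,.115,.26)
c=r.capture('wrist');save(c,'w14.png')
E
```

```text
t: 12.62
ee_pos: [0.6378, 0.2229, 0.1178]
tool_rot: [-0.0, 0.707, 0.707, -0.002]
wrist_force: [-1.1, -0.7, 0.8]
grip_width: 0.651
t: 13.03
ee_pos: [0.6378, 0.2229, 0.1178]
tool_rot: [-0.0, 0.707, 0.707, -0.002]
wrist_force: [-0.3, -0.8, -0.2]
grip_width: 1.0
t 13.03 pos [0.6378 0.2229 0.1178] F [-0.3 -0.8 -0.2] w 1.0 j [ 0.34  0.53 -0.03  1.01 -0.    1.91]
delta [-0.108  -0.1833 -0.1414] turn [-0.003  0.002  0.001]
```

View pics/w14.png

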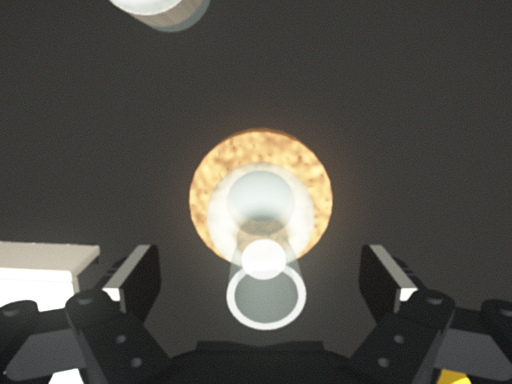

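The medium flask stands upright on its ring, rim at (266,295). Up, and over to the large flask.

```bash
python3 -m creep '[{"delta_pos":[0,0,-0.015],"turn":[0,0,0],"hand":0},{"delta_pos":[0,0,-0.045],"turn":[0,0,0],"hand":0},{"delta_pos":[0,0,-0.080],"turn":[0,0,0],"hand":0},{"delta_pos":[0,0,-0.115],"turn":[0,0,0],"hand":0},{"delta_pos":[-0.010,-0.018,-0.145],"turn":[-0.003,0.002,0],"hand":0}]';python3 -c "from h import *;go(.455,.115,.265)"
```

```text
t: 13.5
ee_pos: [0.6223, 0.2144, 0.2647]
tool_rot: [0.0, 0.707, 0.708, 0.001]
wrist_force: [-0.1, -0.2, -0.1]
grip_width: 1.002
t 13.5 pos [0.6223 0.2144 0.2647] F [-0.1 -0.2 -0.1] w 1.002 j [0.33 0.42 0.14 1.29 0.   1.9 ]
delta [-0.0991 -0.1675 -0.0009] turn [ 0.002 -0.001  0.002]
```

```bash
python3 -m creep '[{"delta_pos":[-0.017,-0.028,0],"turn":[0,0,0],"hand":0},{"delta_pos":[-0.037,-0.062,0],"turn":[0.002,-0.001,0.002],"hand":0},{"delta_pos":[-0.057,-0.097,0],"turn":[0.002,-0.001,0.002],"hand":0},{"delta_pos":[-0.077,-0.130,0],"turn":[0.002,-0.001,0.002],"hand":0},{"delta_pos":[-0.092,-0.155,0],"turn":[0.002,-0.001,0.002],"hand":0}]';python3 -c "from h import *;go(.455,.115,.26)"
```

```text
t: 13.92
ee_pos: [0.4647, 0.1209, 0.2642]
tool_rot: [-0.0, 0.707, 0.707, -0.0]
wrist_force: [0.6, -0.6, 0.7]
grip_width: 1.003
t 13.92 pos [0.4647 0.1209 0.2642] F [ 0.6 -0.6  0.7] w 1.003 j [ 0.25  0.08 -0.3   1.19 -0.    1.83]
delta [-0.0059 -0.0097  0.0042] turn [-0.     0.    -0.001]
```

```bash
python3 -m creep '[{"delta_pos":[-0.005,-0.008,0.002],"turn":[0,0,0],"hand":0},{"delta_pos":[-0.006,-0.010,0.004],"turn":[0,0,0],"hand":0},{"delta_pos":[-0.006,-0.010,0.006],"turn":[0,0,0],"hand":0},{"delta_pos":[-0.006,-0.010,0.006],"turn":[0,0,0],"hand":0},{"delta_pos":[-0.006,-0.010,0.006],"turn":[0,0,0],"hand":0}]';python3 - <<'E'
from h import *
go(.455,.115,.26)
overlay('w15.png',(.4535,.1165),.0001,.0001,.26-.0825,.0425,.1005)
c=r.capture('wrist')
im=cv2.cvtColor(c['pixels'],cv2.COLOR_RGB2BGR)
th=np.linspace(0,2*np.pi,60)
p=proj(c,np.c_[.455+.014*np.cos(th),.115+.014*np.sin(th),0*th+.183]).astype(np.int32);cv2.polylines(im,[p.reshape(-1,1,2)],True,(255,255,0),1)
cv2.imwrite('pics/w15.png',im)
E
```

```text
t: 14.33
ee_pos: [0.4557, 0.1154, 0.258]
tool_rot: [0.0, 0.707, 0.707, 0.0]
wrist_force: [0.3, -0.1, 0.1]
grip_width: 1.001
t 14.33 pos [0.4557 0.1154 0.258 ] F [ 0.3 -0.1  0.1] w 1.001 j [ 0.25  0.07 -0.33  1.17  0.    1.82]
delta [-0.0004 -0.0007 -0.002 ] turn [ 0. -0. -0.]
```

View pics/w15.png

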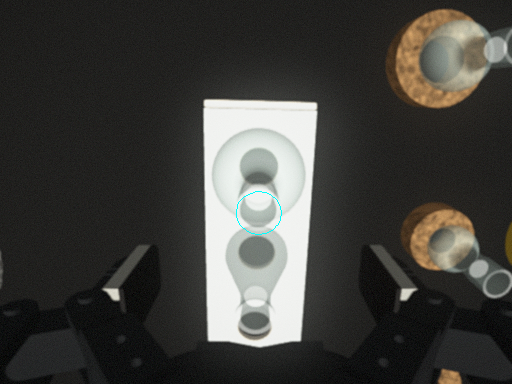

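```bash
python3 -m creep '[{"delta_pos":[0,-0.001,0.020],"turn":[0,0,0],"hand":0},{"delta_pos":[0,-0.001,0.045],"turn":[0,0,0],"hand":0},{"delta_pos":[0,-0.001,0.070],"turn":[0,0,0],"hand":0},{"delta_pos":[0,-0.001,0.088],"turn":[0,0,0],"hand":0},{"delta_pos":[0,-0.001,0.094],"turn":[0,0,0],"hand":0}]';python3 - <<'E'
from h import *
go(.455,.1155,.163)
c=r.capture('wrist');save(c,'w16.png')
E
```

```text
t: 14.85
ee_pos: [0.4531, 0.1152, 0.161]
tool_rot: [-0.001, 0.707, 0.707, -0.002]
wrist_force: [-0.6, 0.1, -0.3]
grip_width: 1.0
t 14.85 pos [0.4531 0.1152 0.161 ] F [-0.6  0.1 -0.3] w 1.0 j [ 0.25  0.13 -0.49  0.95  0.    1.82]
delta [ 0.0003  0.0019 -0.002 ] turn [-0.005  0.001  0.   ]
```

View pics/w16.png

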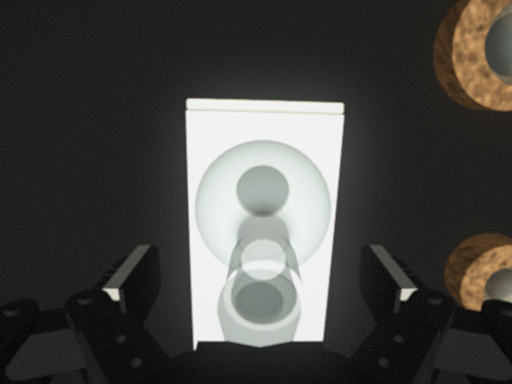

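```bash
python3 -m creep '[{"delta_pos":[0,0.002,-0.001],"turn":[-0.005,0.001,0],"hand":0},{"delta_pos":[0,0.002,-0.001],"turn":[-0.005,0.001,0],"hand":80},{"delta_pos":[0,0.002,-0.001],"turn":[-0.005,0.001,0],"hand":160},{"delta_pos":[0,0.002,-0.001],"turn":[-0.005,0.001,0],"hand":255},{"delta_pos":[0,0.002,-0.001],"turn":[-0.005,0.001,0],"hand":255}]'; python3 -m creep '[{"delta_pos":[0,0,0],"turn":[0,0,0],"hand":255},{"delta_pos":[0,0,0],"turn":[0,0,0],"hand":255},{"delta_pos":[0,0,0],"turn":[0,0,0],"hand":255},{"delta_pos":[0,0,0],"turn":[0,0,0],"hand":255},{"delta_pos":[0,0,0],"turn":[0,0,0],"hand":255}]'
python3 -c "from h import *;go(.455,.1155,.26)"
```

```text
t: 15.32
ee_pos: [0.4559, 0.1154, 0.1632]
tool_rot: [0.001, 0.707, 0.707, 0.001]
wrist_force: [-0.5, -0.5, 1.2]
grip_width: 0.458
t: 15.73
ee_pos: [0.456, 0.1154, 0.1637]
tool_rot: [0.001, 0.707, 0.707, 0.001]
wrist_force: [-2.3, -0.1, 6.0]
grip_width: 0.312
t 15.73 pos [0.456  0.1154 0.1637] F [-2.3 -0.1  6. ] w 0.312 j [ 0.25  0.13 -0.49  0.95 -0.    1.82]
delta [ 0.0001 -0.0008 -0.0963] turn [ 0.002 -0.     0.   ]
```

```bash
python3 -m creep '[{"delta_pos":[0,0,-0.008],"turn":[0,0,0],"hand":255},{"delta_pos":[0,0,-0.022],"turn":[0,0,0],"hand":255},{"delta_pos":[0,0,-0.050],"turn":[0,0,0],"hand":255},{"delta_pos":[0,0,-0.085],"turn":[0,0,0],"hand":255},{"delta_pos":[0,0,-0.120],"turn":[0,0,0],"hand":255}]'
python3 - <<'E'
from h import *
go(.56,.03,.31)
c=r.capture('scene');save(c,'s17.png')
E
```

```text
t: 16.15
ee_pos: [0.4549, 0.1151, 0.2847]
tool_rot: [0.0, 0.707, 0.707, 0.0]
wrist_force: [1.3, 0.0, -1.4]
grip_width: 0.314
t 16.15 pos [0.4549 0.1151 0.2847] F [ 1.3  0.  -1.4] w 0.314 j [ 0.25  0.05 -0.28  1.23 -0.    1.82]
delta [-0.0851  0.1051 -0.0252] turn [0.001 0.    0.   ]
```

View pics/s17.png

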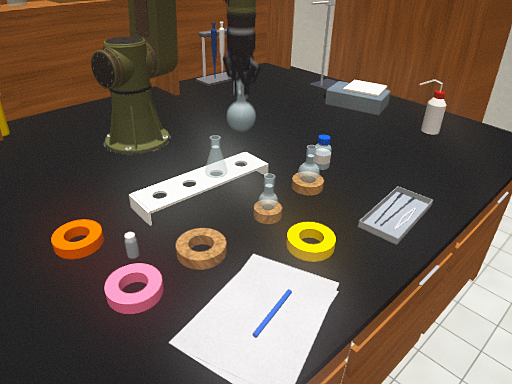

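The large flask is lifted, ball at about (241,115). The other two are on their rings and the conical flask is in place.

```bash
python3 -m creep '[{"delta_pos":[-0.006,0.015,-0.015],"turn":[0,0,0],"hand":255},{"delta_pos":[-0.016,0.038,-0.025],"turn":[0,0,0],"hand":255},{"delta_pos":[-0.034,0.062,-0.025],"turn":[0,0,0],"hand":255},{"delta_pos":[-0.060,0.086,-0.025],"turn":[0,0,0],"hand":255},{"delta_pos":[-0.087,0.106,-0.025],"turn":[0,0,0],"hand":255}]'; python3 -c "from h import *;go(.671,-.1935,.25)"
```

```text
t: 16.62
ee_pos: [0.5655, 0.0283, 0.3184]
tool_rot: [0.003, 0.707, 0.708, 0.005]
wrist_force: [0.1, -0.5, -1.5]
grip_width: 0.31
t 16.62 pos [0.5655 0.0283 0.3184] F [ 0.1 -0.5 -1.5] w 0.31 j [ 0.05  0.22 -0.01  1.32  0.    1.62]
delta [-0.2222  0.1043  0.0691] turn [ 0.012 -0.003  0.002]
```

```bash
python3 -m creep '[{"delta_pos":[-0.030,0.014,0],"turn":[0.006,-0.001,0],"hand":255},{"delta_pos":[-0.065,0.030,0],"turn":[0.012,-0.003,0.002],"hand":255},{"delta_pos":[-0.100,0.046,0.010],"turn":[0.012,-0.003,0.002],"hand":255},{"delta_pos":[-0.133,0.061,0.025],"turn":[0.012,-0.003,0.002],"hand":255},{"delta_pos":[-0.160,0.075,0.040],"turn":[0.012,-0.003,0.002],"hand":255}]'; python3 -c "from h import *;go(.671,-.193,.195)"
```

```text
t: 17.03
ee_pos: [0.6423, -0.1342, 0.2786]
tool_rot: [0.001, 0.708, 0.707, 0.0]
wrist_force: [-0.2, -0.3, -1.0]
grip_width: 0.311
t 17.03 pos [ 0.6423 -0.1342  0.2786] F [-0.2 -0.3 -1. ] w 0.311 j [-0.21  0.41  0.16  1.31 -0.    1.37]
delta [-0.0586  0.0287  0.0837] turn [ 0.001  0.001 -0.002]
```

```bash
python3 -m creep '[{"delta_pos":[-0.025,0.012,0.012],"turn":[0,0,0],"hand":255},{"delta_pos":[-0.045,0.022,0.030],"turn":[0,0,-0.002],"hand":255},{"delta_pos":[-0.056,0.027,0.052],"turn":[0,0,-0.002],"hand":255},{"delta_pos":[-0.0585,0.0285,0.072],"turn":[0,0,-0.002],"hand":255},{"delta_pos":[-0.0585,0.0285,0.083],"turn":[0,0,-0.002],"hand":255}]'; python3 -m creep '[{"delta_pos":[0,0,0],"turn":[0,0,0],"hand":255},{"delta_pos":[0,0,0],"turn":[0,0,0],"hand":255},{"delta_pos":[0,0,0],"turn":[0,0,0],"hand":255},{"delta_pos":[0,0,0],"turn":[0,0,0],"hand":255},{"delta_pos":[0,0,0],"turn":[0,0,0],"hand":255}]'
python3 - <<'E'
from h import *
go(.671,-.193,.1413)
overlay('w18.png',(.671,-.194),.118,.060,.0812,.0425,.1005)
E
```

```text
t: 17.45
ee_pos: [0.6698, -0.194, 0.1922]
tool_rot: [-0.001, 0.708, 0.707, -0.001]
wrist_force: [-0.2, 0.5, -1.8]
grip_width: 0.318
t: 17.87
ee_pos: [0.6707, -0.1937, 0.194]
tool_rot: [0.001, 0.707, 0.707, -0.0]
wrist_force: [-0.0, 1.2, -0.4]
grip_width: 0.312
t 17.87 pos [ 0.6707 -0.1937  0.194 ] F [-0.   1.2 -0.4] w 0.312 j [-0.28  0.52  0.14  1.18 -0.    1.29]
delta [0.0008 0.0003 0.0527] turn [ 0.     0.001 -0.001]
```

View pics/w18.png

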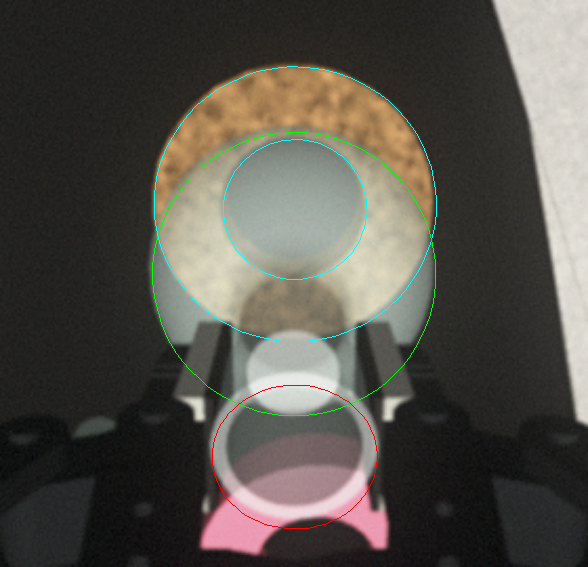

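```bash
python3 -m creep '[{"delta_pos":[0,0,0.008],"turn":[0,0,0],"hand":255},{"delta_pos":[0,0,0.020],"turn":[0,0,0],"hand":255},{"delta_pos":[0,0,0.034],"turn":[0,0,0],"hand":255},{"delta_pos":[0,0,0.045],"turn":[0,0,0],"hand":255},{"delta_pos":[0,0,0.050],"turn":[0,0,0],"hand":255}]';  python3 -m creep '[{"delta_pos":[0,0,0],"turn":[0,0,0],"hand":255},{"delta_pos":[0,0,0.0005],"turn":[0,0,0],"hand":255},{"delta_pos":[0,0,0.001],"turn":[0,0,0],"hand":255},{"delta_pos":[0,0,0.0015],"turn":[0,0,0],"hand":255},{"delta_pos":[0,0,0.002],"turn":[0,0,0],"hand":255}]'
python3 - <<'E'
from h import *
go(.671,-.193,.1413)
c=r.capture('scene');cv2.imwrite('pics/s19.png',cv2.cvtColor(cv2.resize(c['pixels'][130:280,110:270],None,fx=4,fy=4),cv2.COLOR_RGB2BGR))
E
```

```text
t: 18.33
ee_pos: [0.6697, -0.1937, 0.1417]
tool_rot: [-0.0, 0.707, 0.707, -0.001]
wrist_force: [-0.4, -1.2, 10.7]
grip_width: 0.312
t: 18.75
ee_pos: [0.6704, -0.1942, 0.1408]
tool_rot: [0.001, 0.707, 0.707, -0.001]
wrist_force: [0.4, -1.5, 7.3]
grip_width: 0.312
t 18.75 pos [ 0.6704 -0.1942  0.1408] F [ 0.4 -1.5  7.3] w 0.312 j [-0.28  0.55  0.06  1.08 -0.    1.29]
delta [ 0.0012  0.0006 -0.0005] turn [-0.     0.002 -0.001]
```

View pics/s19.png

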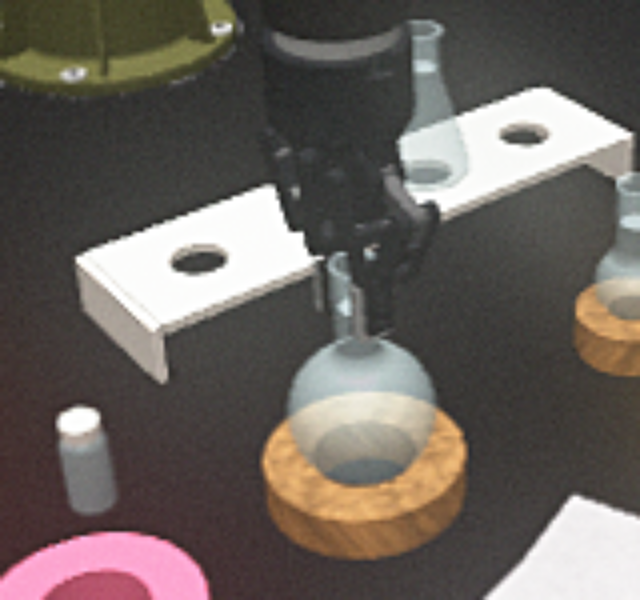

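The large flask is seated in its ring. Release and rise.

```bash
python3 -m creep '[{"delta_pos":[0,0,-0.0005],"turn":[0,0,0],"hand":255},{"delta_pos":[0,0,-0.0005],"turn":[0,0,0],"hand":165},{"delta_pos":[0,0,-0.0005],"turn":[0,0,0],"hand":150},{"delta_pos":[0,0,-0.0005],"turn":[0,0,0],"hand":120},{"delta_pos":[0,0,-0.0005],"turn":[0,0,0],"hand":60}]';python3 -m creep '[{"delta_pos":[0,0,0],"turn":[0,0,0],"hand":0},{"delta_pos":[0,0,0],"turn":[0,0,0],"hand":0},{"delta_pos":[0,0,0],"turn":[0,0,0],"hand":0},{"delta_pos":[0,0,0],"turn":[0,0,0],"hand":0},{"delta_pos":[0,0,0],"turn":[0,0,0],"hand":0}]'
python3 - <<'E'
from h import *
go(.671,-.193,.28)
c=r.capture('wrist');save(c,'w20.png')
E
```

```text
t: 19.22
ee_pos: [0.6699, -0.1938, 0.1408]
tool_rot: [0.0, 0.707, 0.707, -0.001]
wrist_force: [-0.4, 0.0, 0.1]
grip_width: 0.66
t: 19.63
ee_pos: [0.6699, -0.1938, 0.1408]
tool_rot: [0.0, 0.707, 0.707, -0.001]
wrist_force: [0.0, -0.3, -0.8]
grip_width: 1.0
t 19.63 pos [ 0.6699 -0.1938  0.1408] F [ 0.  -0.3 -0.8] w 1.0 j [-0.28  0.55  0.06  1.08 -0.    1.29]
delta [ 0.0006  0.0009 -0.1392] turn [-0.001  0.001 -0.001]
```

View pics/w20.png

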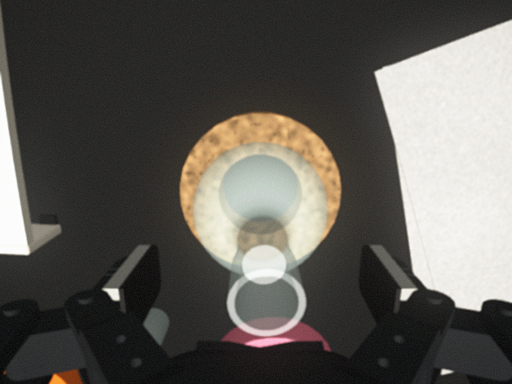

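The large flask is standing with the jaws clear of it. Retract upward and then away.

```bash
python3 -m creep '[{"delta_pos":[0,0,-0.015],"turn":[0,0,0],"hand":0},{"delta_pos":[0,0,-0.045],"turn":[0,0,0],"hand":0},{"delta_pos":[0,0,-0.080],"turn":[0,0,0],"hand":0},{"delta_pos":[0,0,-0.115],"turn":[0,0,0],"hand":0},{"delta_pos":[0,0,-0.150],"turn":[0,0,0],"hand":0}]';python3 -m creep '[{"delta_pos":[-0.030,-0.025,0],"turn":[0,0,0],"hand":0},{"delta_pos":[-0.060,-0.050,0],"turn":[0,0,0],"hand":0},{"delta_pos":[-0.090,-0.075,0],"turn":[0,0,0],"hand":0},{"delta_pos":[-0.120,-0.100,0],"turn":[0,0,0],"hand":0},{"delta_pos":[-0.150,-0.125,0],"turn":[0,0,0],"hand":0}]';python3 -m creep '[{"delta_pos":[-0.030,-0.020,0],"turn":[0,0,0],"hand":0},{"delta_pos":[-0.060,-0.040,0],"turn":[0,0,0],"hand":0},{"delta_pos":[-0.080,-0.050,0],"turn":[0,0,0],"hand":0},{"delta_pos":[-0.080,-0.050,0],"turn":[0,0,0],"hand":0},{"delta_pos":[-0.080,-0.050,0],"turn":[0,0,0],"hand":0}]';python3 - <<'E'
from h import *
c=r.capture('scene');save(c,'s21.png')
c=r.capture('top');save(c,'t21.png')
E
```

```text
t: 20.1
ee_pos: [0.6698, -0.1935, 0.2923]
tool_rot: [-0.0, 0.707, 0.707, -0.001]
wrist_force: [0.6, 0.1, -0.4]
grip_width: 1.002
t: 20.52
ee_pos: [0.5435, -0.3445, 0.2931]
tool_rot: [0.0, 0.707, 0.707, -0.001]
wrist_force: [-1.1, -0.5, -0.1]
grip_width: 1.003
t: 20.93
ee_pos: [0.4927, -0.4255, 0.2932]
tool_rot: [0.0, 0.708, 0.706, -0.001]
wrist_force: [-0.2, 0.3, -0.5]
grip_width: 0.997
```

View pics/s21.png

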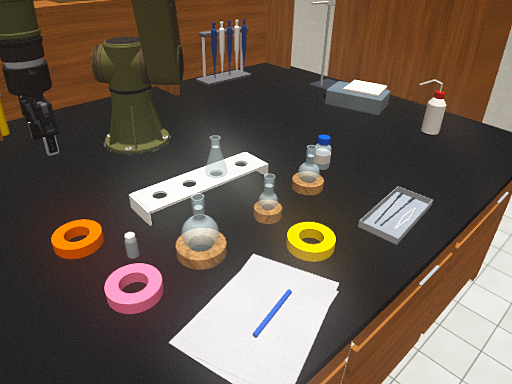

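View pics/t21.png

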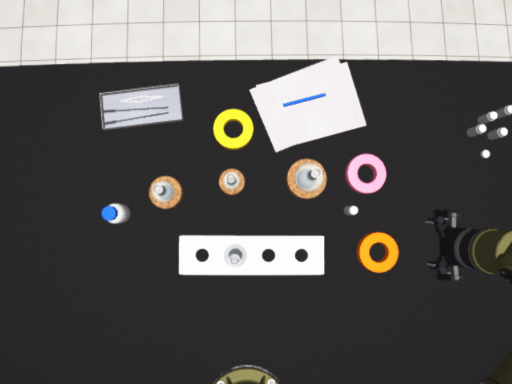

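All three flasks stand upright on their own rings: small at scene (268,190), medium at (310,165) and large at (200,225). The conical flask, vial and bottle are where they were, and the arm is clear of everything.

```bash
python3 -c "from h import *;print(r.finish_job(), r.observe()['t'])"
```

```text
the job is handed in; nothing more can be done
the job is handed in; nothing more can be done
```

All three round-bottomed flasks are out of the rack and standing upright, each on the cork ring of its own size. I moved them in the order small, medium, large, and handed the job in at about 21 s.

- **Seating:** each flask met its ring within about 0.5 mm of the computed height. The last force reading before release was 2.9 N for the small flask, 8.7 N for the medium and 7.3 N for the large. The large one read 10.7 N when it first touched. After release the wrist pictures showed each one upright on its ring.
- **Final pictures:** the scene and top views show the three flasks upright on their rings. The conical flask is still in the rack, the bottle and vial look unmoved, and the arm is well clear of everything.
- **Disagreements:** the cameras differed by about 1 to 3 mm on the rim and ring positions, which is roughly the stated calibration. I used values in between. No check failed, and the hand-in itself gave no verdict.

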